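# Raise the bench last two notches and seat it on its pawl

### The job

Raise the shoe last on its stand by two notches, so that its second rung from the top stands on the pawl: lift it past the pawl, then let it down gently, without dropping or forcing it, until it rests there by its own weight. Then prove the lock by pushing the last firmly down with about 15 N, never harder than 30 N, and let go. Leave the other things on the bench where they are.

Things in the scene. Friction and masses are not known exactly. Their poses are not given: they have to be found in the camera images.
- stand: Dark steel stand screwed to the bench: base plate 150 x 130 x 12 mm and a square sleeve, 41 mm outside, 31 mm inside, its mouth 165 mm up. Origin: under the plate's centre, on the sleeve's axis. +x: the side with the window and the pawl (away from the robot), z up. The pawl's collar is clamped by hand: the pawl's top face is 115 mm above the origin, give or take 10 mm, found by feel.
- last: Loose aluminium shoe last on a 28 mm square post that slides in the sleeve (1.5 mm play a side), 0.56 to 0.88 kg. Starts lowered, post end 12 mm above the stand's origin. Origin: post's lower end, on its axis; x as the stand, +y to the toe, z up. Three 8 mm high rungs across the post's +x channel; undersides 68, 34 and 0 mm above the origin.
- sole (a point): Centre of the last's flat sole, which faces up, on the post's axis, 203 mm above the last's origin. The sole plate is 217 mm long (y) and 22 mm thick; here, at its waist, it is 40 mm wide (x) with upright sides 44 mm long (y): the place to grip it and to push. Below it is the bare post; lowered, 28 mm are left between the plate and the sleeve's mouth. Axes as the last's.
- pawl (a joint): Angle of the steel gravity pawl on the sleeve's +x side, rad: 0 fully in, 0.15 and more when a rung tips it out. A rising rung tips it out; lifted about 5 mm past a notch, the pawl falls in under the rung by its own weight, and the rung let down on it is held. Notches: the first at about 35 mm of lift, the second at about 69, the third at about 103, all off by the same unknown -10 to +10 mm.
- hammer: Shoemaker's hammer, 220 mm long, lying flat on the far side of the stand; leave it. Origin under its middle, x to the head.
- tip_tin: Flat steel tin, 68 mm across, 30 mm high, beside the stand's heel side (-y); leave it. Origin under its centre.
- heel_last: Spare heel last: iron disc 60 mm across, 14 mm thick, with a 22 mm stub, 64 mm high in all, below the toe; leave it. Origin under its centre.
- shoe_a: Black lady's court shoe, 235 mm long, 110 mm high, standing at the left; leave it. Origin under its middle, x to the toe.
- shoe_b: Its fellow, farther left; leave it. Origin under its middle, x to the toe.
- glue_jar: Amber glue jar, 72 mm across, 105 mm high, at the right; leave it. Origin under its centre.
- awl: Awl with a dark wooden handle, 170 mm long, lying at the right; leave it. Origin under its middle.
- heel_blocks: Open cardboard tray of heel pieces, 120 x 85 x 35 mm, at the right; leave it. Origin under its centre.
Mind the look-alikes: they are no part of the job. Leave any green look-alike of the last alone.

How it is judged:
By the outcome, as a careful person would: the job done as asked, in the order asked, and still so for the second after the job is handed in, with the robot touching nothing.
It also fails if it takes over 51 s, if anything falls off the work surface, if the arm or the gripper's body presses on something with over 40 N, if the wrist force passes 120 N, or if a joint passes its speed limit or range.

### The arm

A 6-joint arm with a two-finger parallel gripper is mounted at the origin on the work surface. World frame = base frame: x ahead of the robot, y to its left, z up, the work surface at z = 0. Lengths are in m, angles in degrees, forces in N, time in s.
With the tool pointing down it reaches from about 0.25 to 0.725 m from the base axis. Payload 9.7 kg.
Tool frame: the origin (TCP) lies midway between the tips of the shut fingers; the grasp point (between the pads) lies 19 mm behind it; y points along the fingers, x is the direction in which the jaws open and shut, and the axes are right-handed (so a half turn about y gives the same grasp; the last joint's range is limited). The gripper opens to 85 mm and grips with 20 to 120 N. Pads are 22 mm wide; open, the fingers measure 114 mm over their backs; the gripper's body (76 mm by 85 mm) begins 54 mm behind the grasp point. The pads swing forward as they close: fully open they stand 13 mm farther back than shut.
Start: joints at [-75.917, 4.979, 10.078, 95.1, 0, 90], TCP at [0.134, -0.533, 0.231] pointing down, gripper open.
Joint ranges: [-179.16, 179.16], [-48.56, 103.87], [-65.8, 70.77], [-126.05, 130.52], [-82.76, 87.17], [-180, 180]. Speed limits (degrees/s): [127.2, 127.2, 147.25, 180, 180, 180].

### API

Orientations are given as [roll, pitch, yaw] about the fixed x, y, z axes, in that order (R = Rz(yaw) Ry(pitch) Rx(roll)).
In Python, from workcell import get_obs, camera, job_done gives the robot as it stands.
- The arm moves only by the tool play_rows, never from a script. Its argument "moves" is a list of rows, each a list of 3 entries, a list of its own where there are three numbers: the turn, a rotation vector about the tool's x, y, z in degrees, then the shift along the tool's x, y, z in m, then the opening in per cent of the stroke, from 0 (shut) to 100 (fully open). A call has exactly 5 rows; each row is the pose to reach, as a shift and turn from the pose commanded when the call began, along the tool's axes at that moment; what a row does not reach only later rows make up. A row lasts 1/10 s, in which the tool goes at most 50 mm and 8.59 degrees, less where a joint would pass 70% of its speed; a pose out of reach is approached as far as the arm can. A call with a gripper value outside its range is refused whole. The fingers move at their own pace and stop on an object; "grip_force" is the grip in N (left out, the last holds). Time passes only in rows, so rows that repeat a pose let the fingers close, or fill a call up. It gives the time, the measured TCP pose, the force and the opening at its end, in the units of the state.
- get_obs(): the state, without advancing time (a new reading comes with each control period).
- camera(name): name is "scene" or "top" or "wrist"; returns a dict with "img" (420x560x3 uint8, red, green, blue), "fov_y" (degrees; the focal length in pixels is half the picture's height over the tangent of half this angle, whatever the lens; pixels are square), "cx", "cy" (the principal point, pixels), "k1" (the pictures are not rectified: a ray, as slopes to the right and down, at radius r is drawn at 1 + k1 r^2 times it, then the intrinsics apply), "world_from_camera" (4x4, takes a point from camera to world coordinates). Camera axes: x right, y up, looking along -z (the intrinsics and any distortion apply to the point x, -y, -z); pixel columns grow to the right and rows downward; lengths in m; the calibration is good to about 2 mm. A picture is of the moment at which its call begins. There is no depth.
- job_done(): hands the job in, once; it reports no verdict.
The state is a dict: "time": time; "q": joint angles; "qd": joint speeds; "joint_efforts": joint torques, N m; "ee_pos": TCP position; "tcp_rot": TCP orientation; "wrist_force": force on the tool from outside, world axes, zero at the start; "torque": the same for the moment, N m; "opening": finger opening in m.
Only numpy, scipy, OpenCV 4.12 (cv2) and the standard library are available. Lean on these libraries where they do the work, as an engineer would, in place of code of your own. Each camera call takes 0.05 s, during which the arm holds its last target.

## Working session

There is one attempt and no reset: what is moved stays moved. The work goes in short steps, Python scripts to look and compute and a tool call to move; the robot and the scene stay as the last step left them, time stands still between calls to the robot, and variables do not carry over. Pictures are saved under pics/ and viewed, and the job is handed in when it is done.

Besides the shell and the picture viewer there is one more tool, called after "Request:" in YAML: its name, and indented under it one key for each argument. play_rows: Moves the arm, as the interface text tells. Its arguments: {"type":"object","properties":{"moves":{"type":"array"},"grip_force":{"type":"number"}},"required":["moves"]}

```bash
ls; mkdir -p pics
python3 - <<'E'
from workcell import get_obs,camera
import cv2,numpy as np,pickle
o=get_obs();print(o)
for n in ["scene","top","wrist"]:
    c=camera(n);cv2.imwrite(f"pics/{n}0.png",c["img"][:,:,::-1]);pickle.dump(c,open(f"{n}0.pkl","wb"))
    print(n,c["fov_y"],c["cx"],c["cy"],c["k1"],np.round(c["world_from_camera"],3).tolist())
E
```

```text
pics
{'time': 0.0, 'q': array([-7.59146358e+01,  5.01241129e+00,  1.00348777e+01,  9.50991240e+01,
        1.34589205e-03,  9.00000452e+01]), 'qd': array([-0.16001693,  0.06303695,  0.01950696, -0.04943948,  0.02013359,
        0.01989125]), 'joint_efforts': array([-1.57052211e-03, -5.20393002e+01,  4.64799142e+01,  1.62578851e-02,
        3.07522566e-05,  3.84311207e-06]), 'ee_pos': array([ 0.13380446, -0.53324689,  0.23057428]), 'tcp_rot': array([-8.99986542e+01,  7.66576095e-02, -7.59146810e+01]), 'wrist_force': array([-0.16749837, -0.07265535, -0.56721214]), 'torque': array([-0.04499624, -0.03976212,  0.04033961]), 'opening': 0.08551378995809315}
scene 50.292110912753806 274.7294270299757 214.5354013715582 -0.0006074318640959903 [[0.755, -0.358, 0.549, 1.311], [0.655, 0.407, -0.636, -0.905], [0.004, 0.84, 0.542, 0.934], [0.0, 0.0, 0.0, 1.0]]
top 43.353906832068056 276.7009189079559 217.69845389018286 -0.14152800177993122 [[0.017, 0.976, -0.217, 0.192], [-1.0, 0.016, -0.006, -0.01], [-0.002, 0.217, 0.976, 1.676], [0.0, 0.0, 0.0, 1.0]]
wrist 68.84302724406592 284.2884432428964 209.58367277653807 -0.01629935479252203 [[0.244, 0.934, 0.262, 0.201], [-0.97, 0.235, 0.065, -0.515], [-0.001, -0.27, 0.963, 0.373], [0.0, 0.0, 0.0, 1.0]]
```

View pics/scene0.png

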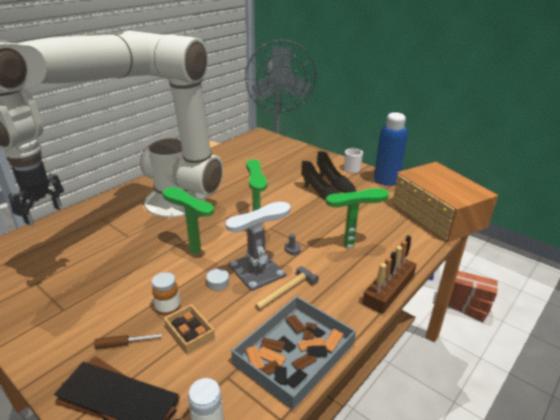

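View pics/top0.png

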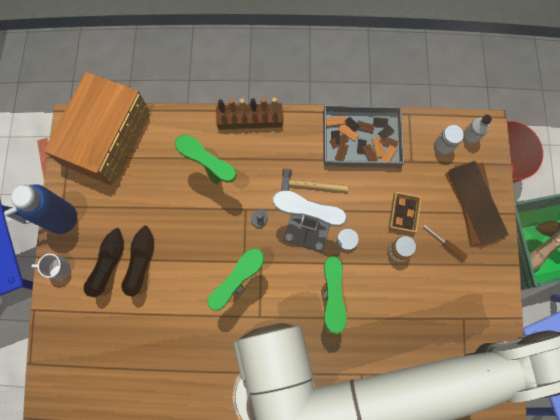

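View pics/wrist0.png

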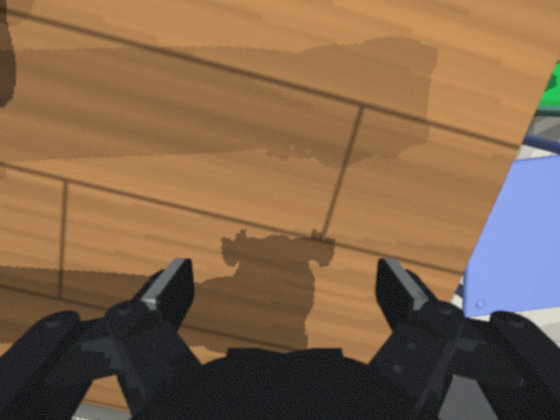

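The target is the silver last at top (308,208), scene (258,216). Its look-alikes are green: top (205,158), (236,280) and (335,294), scene (188,200), (257,175) and (357,198). I choose the silver one, on the steel stand, and will check it in a crop and measure it.

```bash
cat > h.py <<'E'
import cv2,numpy as np,pickle
def K(c):
    f=210/np.tan(np.radians(c["fov_y"])/2); return np.array([[f,0,c["cx"]],[0,f,c["cy"]],[0,0,1.]])
def rays(c,p):
    p=np.array(p,float).reshape(-1,1,2)
    u=cv2.undistortPoints(p,K(c),np.array([c["k1"],0,0,0.]),).reshape(-1,2)
    W=c["world_from_camera"]; d=np.c_[u[:,0],-u[:,1],-np.ones(len(u))]@W[:3,:3].T
    return W[:3,3],d
def onz(c,p,z):
    o,d=rays(c,p); return o+d*((z-o[2])/d[:,2])[:,None]
def proj(c,P):
    W=c["world_from_camera"]; q=(np.array(P,float).reshape(-1,3)-W[:3,3])@W[:3,:3]
    q=q*[1,-1,-1]
    return cv2.projectPoints(q.reshape(-1,1,3),np.zeros(3),np.zeros(3),K(c),np.array([c["k1"],0,0,0.]))[0].reshape(-1,2)
def tri(c1,p1,c2,p2):
    o1,d1=rays(c1,p1);o2,d2=rays(c2,p2);d1=d1[0];d2=d2[0]
    A=np.c_[d1,-d2];t=np.linalg.lstsq(A,o2-o1,rcond=None)[0];a=o1+t[0]*d1;b=o2+t[1]*d2
    return (a+b)/2,np.linalg.norm(a-b)
E
python3 - <<'E'
from h import *
c=pickle.load(open("top0.pkl","rb"))
s=pickle.load(open("scene0.pkl","rb"))
im=c["img"];hsv=cv2.cvtColor(im,cv2.COLOR_RGB2HSV)
m=((hsv[...,1]<60)&(hsv[...,2]>140)).astype(np.uint8)*255
m[:180]=0;m[232:]=0;m[:,:262]=0;m[:,352:]=0
cs=cv2.findContours(m,cv2.RETR_EXTERNAL,cv2.CHAIN_APPROX_NONE)[0]
k=max(cs,key=cv2.contourArea);print(cv2.contourArea(k))
W=onz(c,k.reshape(-1,2),0.215)[:,:2]
r=cv2.minAreaRect((W*1000).astype(np.float32));print(r)
# axis
f=np.zeros_like(m);cv2.drawContours(f,[k],-1,255,-1)
ys,xs=np.nonzero(f);P=onz(c,np.c_[xs,ys],0.215)[:,:2]
mu=P.mean(0);e=np.linalg.eigh(np.cov(P.T))[1][:,1];e=e*np.sign(e[1]);print("mu",mu,"axis",e,np.degrees(np.arctan2(e[1],e[0])))
n=np.array([e[1],-e[0]])
a=(P-mu)@e;b=(P-mu)@n
print("ends",a.min(),a.max())
for t in np.arange(-.1,.11,.01):
    q=b[abs(a-t)<.004]
    if len(q):print(round(t,3),np.round([q.min(),q.max(),(q.min()+q.max())/2,np.ptp(q)],4))
A=cv2.resize(im[165:265,255:375],None,fx=5,fy=5,interpolation=cv2.INTER_CUBIC)
cv2.imwrite("pics/topcrop.png",A[:,:,::-1])
A=cv2.resize(s["img"][180:300,190:320],None,fx=5,fy=5,interpolation=cv2.INTER_CUBIC)
cv2.imwrite("pics/scenecrop.png",A[:,:,::-1])
E
```

```text
1154.5
((550.4078369140625, -93.51107025146484), (214.8720245361328, 62.16335678100586), 75.40037536621094)
mu [ 0.54871457 -0.08926396] axis [0.28315188 0.95907508] 73.55159053269323
ends -0.1112948518739148 0.10379057537032094
-0.1 [-0.0199  0.0227  0.0014  0.0426]
-0.09 [-0.0233  0.0238  0.0003  0.0471]
-0.08 [-0.0258  0.026   0.0001  0.0518]
-0.07 [-0.0247  0.0243 -0.0002  0.049 ]
-0.06 [-0.0234  0.0237  0.0001  0.0471]
-0.05 [-0.0223  0.0222 -0.0001  0.0446]
-0.04 [-0.0202  0.0205  0.0002  0.0407]
-0.03 [-0.0208  0.0208  0.      0.0416]
-0.02 [-0.0205  0.0202 -0.0002  0.0407]
-0.01 [-0.0211  0.0204 -0.0004  0.0416]
-0.0 [-0.0209  0.0207 -0.0001  0.0416]
0.01 [-0.0215  0.0201 -0.0007  0.0416]
0.02 [-0.0241  0.0223 -0.0009  0.0464]
0.03 [-0.0266  0.0254 -0.0006  0.052 ]
0.04 [-0.0272  0.0285  0.0006  0.0557]
0.05 [-0.0298  0.0307  0.0005  0.0605]
0.06 [-0.0304  0.0319  0.0007  0.0623]
0.07 [-0.0293  0.0313  0.001   0.0606]
0.08 [-0.0271  0.0296  0.0012  0.0567]
0.09 [-0.0241  0.0233 -0.0004  0.0474]
0.1 [-0.0174  0.017  -0.0002  0.0344]
```

View pics/topcrop.png

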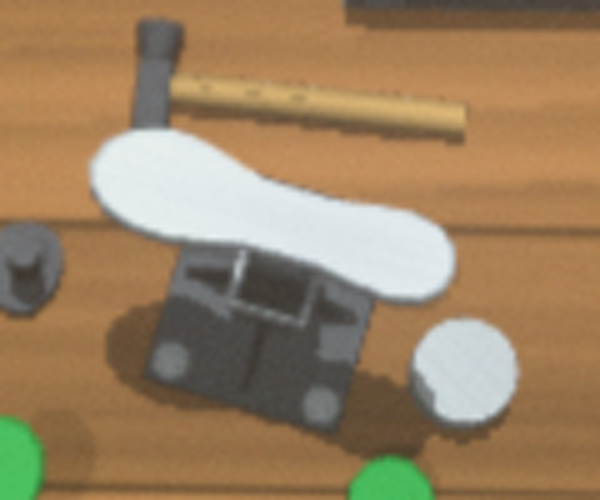

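View pics/scenecrop.png

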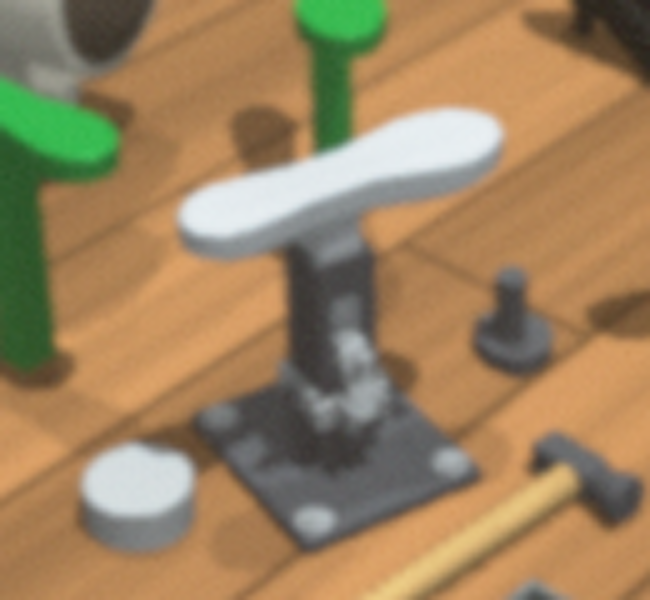

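Run:
```python
from h import *
c=pickle.load(open("top0.pkl","rb"));s=pickle.load(open("scene0.pkl","rb"))
T=lambda L:[(255+(x+.5)/5-.5,165+(y+.5)/5-.5) for x,y in L]
S=lambda L:[(190+(x+.5)/5-.5,180+(y+.5)/5-.5) for x,y in L]
ang=lambda a,b:np.degrees(np.arctan2(*(b-a)[[1,0]]))
P=onz(c,T([(147,377),(335,430),(375,295)]),.012);print(P,ang(P[1],P[0]),ang(P[1],P[2]),np.linalg.norm(P[1]-P[0]))
P=onz(s,S([(195,412),(308,545),(480,472)]),.012);print("scene",P,ang(P[1],P[2]),ang(P[0],P[1]),"ctr",(P[0]+P[2])/2, np.linalg.norm(P[1]-P[0]),np.linalg.norm(P[1]-P[2]))
P=onz(c,T([(232,302),(303,324)]),.165);print("mouth",P,ang(P[1],P[0]),"mid",P.mean(0),np.linalg.norm(P[1]-P[0]))
# waist sides fit for orientation
im=c["img"];hsv=cv2.cvtColor(im,cv2.COLOR_RGB2HSV)
m=((hsv[...,1]<60)&(hsv[...,2]>140)).astype(np.uint8)*255
m[:180]=0;m[232:]=0;m[:,:262]=0;m[:,352:]=0
k=max(cv2.findContours(m,cv2.RETR_EXTERNAL,cv2.CHAIN_APPROX_NONE)[0],key=cv2.contourArea)
W=onz(c,k.reshape(-1,2),0.215)[:,:2];mu=np.array([0.54871,-.08926]);e=np.array([.28315,.95908]);n=np.array([e[1],-e[0]])
a=(W-mu)@e;b=(W-mu)@n
for sgn in(1,-1):
    q=(a>-.038)&(a<0.003)&(b*sgn>0);f=np.polyfit(a[q],b[q],1);print(sgn,f,np.degrees(np.arctan(f[0])))
# scene outline too
im=s["img"];hsv=cv2.cvtColor(im,cv2.COLOR_RGB2HSV)
m=((hsv[...,1]<50)&(hsv[...,2]>185)).astype(np.uint8)*255
m[:195]=0;m[235:]=0;m[:,:222]=0;m[:,295:]=0
k=max(cv2.findContours(m,cv2.RETR_EXTERNAL,cv2.CHAIN_APPROX_NONE)[0],key=cv2.contourArea)
f=np.zeros_like(m);cv2.drawContours(f,[k],-1,255,-1)
ys,xs=np.nonzero(f);P=onz(s,np.c_[xs,ys],0.215)[:,:2]
mu=P.mean(0);e=np.linalg.eigh(np.cov(P.T))[1][:,1];e=e*np.sign(e[1]);print("scene mu",mu,np.degrees(np.arctan2(e[1],e[0])),np.ptp((P-mu)@e))
n=np.array([e[1],-e[0]]);a=(P-mu)@e;b=(P-mu)@n
for t in np.arange(-.06,.05,.01):
    q=b[abs(a-t)<.004];print(round(t,3),np.round([q.min(),q.max(),(q.min()+q.max())/2,np.ptp(q)],4))
```

```text
[[ 0.48968418 -0.0244971   0.012     ]
 [ 0.45730343 -0.14481014  0.012     ]
 [ 0.54567172 -0.17068437  0.012     ]] 74.93649852629363 -16.32002700862586 0.12459430654489576
scene [[ 0.4520055  -0.13854344  0.012     ]
 [ 0.59510772 -0.18243798  0.012     ]
 [ 0.6301226  -0.06193939  0.012     ]] 73.7970129434706 -17.05263957890167 ctr [ 0.54106405 -0.10024142  0.012     ] 0.14968291389287613 0.12548287499939886
mouth [[ 0.50763071 -0.07222839  0.165     ]
 [ 0.49519609 -0.11377195  0.165     ]] 73.33676190148311 mid [ 0.5014134  -0.09300017  0.165     ] 0.043364587806893236
1 [-0.00695378  0.01958681] -0.3984160125820118
-1 [-0.03337777 -0.0203217 ] -1.9116959226453247
scene mu [ 0.54379716 -0.08976855] 73.31986430692243 0.21526594674131855
-0.06 [-0.024   0.0254  0.0007  0.0493]
-0.05 [-0.024   0.0225 -0.0008  0.0465]
-0.04 [-0.0226  0.021  -0.0008  0.0436]
-0.03 [-0.0211  0.0211 -0.      0.0421]
-0.02 [-0.0228  0.0196 -0.0016  0.0423]
-0.01 [-0.0229  0.0196 -0.0016  0.0425]
0.0 [-0.0214  0.0197 -0.0008  0.041 ]
0.01 [-0.0198  0.0197 -0.      0.0395]
0.02 [-0.0247  0.0229 -0.0009  0.0477]
0.03 [-0.0265  0.023  -0.0017  0.0494]
0.04 [-0.0282  0.0293  0.0006  0.0575]
```

Request:
play_rows:
  moves:
    - [[0,-5,0],[-0.02,-0.02,0.03],100]
    - [[0,-10,0],[-0.045,-0.04,0.07],100]
    - [[0,-15,0],[-0.07,-0.06,0.11],100]
    - [[0,-20,0],[-0.095,-0.08,0.15],100]
    - [[0,-25,0],[-0.12,-0.1,0.19],100]

```text
time: 0.65
ee_pos: [0.2865, -0.3726, 0.33]
tcp_rot: [-90.0, 0.0, -50.7]
wrist_force: [0.7, -0.6, 0.4]
opening: 0.0855
```

```bash
cat > go.py <<'E'
import sys,numpy as np
from scipy.spatial.transform import Rotation as R
from workcell import get_obs
o=get_obs();r=R.from_euler('xyz',o['tcp_rot'],degrees=True)
print(o['time'],o['ee_pos'],o['tcp_rot'],o['wrist_force'],o['opening'],np.round(o['q'],1))
if len(sys.argv)>1:
    t=np.array([float(v) for v in sys.argv[1:4]]);y=float(sys.argv[4])
    rt=R.from_euler('xyz',[-90,0,y],degrees=True)
    print('shift',np.round(r.inv().apply(t-o['ee_pos']),4),'turn',np.round((r.inv()*rt).as_rotvec(degrees=True),2))
E
python3 go.py 0.543 -0.102 0.32 -16.2
```

```text
0.65 [ 0.28654645 -0.37257061  0.33002904] [-8.99946097e+01  1.65419301e-03 -5.07407247e+01] [ 0.66710344 -0.5570162   0.36247652] 0.08552974551550538 [-52.4  -2.5  13.8 106.2   0.   88.3]
shift [-0.0472  0.0101  0.3698] turn [-1.000e-02 -3.454e+01  0.000e+00]
```

Request:
play_rows:
  moves:
    - [[0,-4,0],[-0.005,0,0.04],100]
    - [[0,-9,0],[-0.011,0,0.085],100]
    - [[0,-14,0],[-0.017,0,0.13],100]
    - [[0,-19,0],[-0.023,0,0.175],100]
    - [[0,-24,0],[-0.029,0,0.22],100]

```text
time: 1.15
ee_pos: [0.4392, -0.2113, 0.3293]
tcp_rot: [-90.0, -0.0, -26.7]
wrist_force: [-0.9, -0.7, 0.4]
opening: 0.0855
```

```bash
python3 go.py 0.543 -0.102 0.32 -16.2
```

```text
1.15 [ 0.43919047 -0.21128888  0.3292911 ] [-9.00028754e+01 -2.87486423e-03 -2.67146770e+01] [-0.86351971 -0.72368532  0.38238979] 0.08553551139840124 [-25.7  -0.2  15.9 106.1  -0.   91. ]
shift [0.0436 0.0093 0.1443] turn [  0.   -10.51   0.  ]
```

Request:
play_rows:
  moves:
    - [[0,-3,0],[0.012,0,0.04],100]
    - [[0,-6,0],[0.024,0,0.08],100]
    - [[0,-9,0],[0.036,0.005,0.12],100]
    - [[0,-10.5,0],[0.0436,0.009,0.1443],100]
    - [[0,-10.5,0],[0.0436,0.009,0.1443],100]

```text
time: 1.65
ee_pos: [0.5441, -0.1016, 0.3184]
tcp_rot: [-90.0, 0.2, -16.2]
wrist_force: [0.2, -0.1, -0.9]
opening: 0.0853
```

```bash
python3 go.py 0.543 -0.102 0.32 -16.2
python3 - <<'E'
from h import *
from workcell import camera
c=camera("wrist");pickle.dump(c,open("wrist1.pkl","wb"));cv2.imwrite("pics/wrist1.png",c["img"][:,:,::-1])
E
```

```text
1.65 [ 0.54406724 -0.10159697  0.31837621] [-89.98936116   0.1504307  -16.17915625] [ 0.1895892  -0.08000536 -0.93250205] 0.08526710342735254 [-10.6   8.8  24.1 105.5   0.   95.6]
shift [-0.0009 -0.0016 -0.0007] turn [-0.01  0.02 -0.15]
```

View pics/wrist1.png

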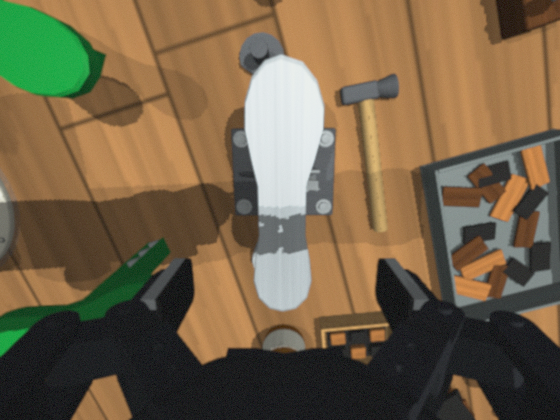

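Run:
```python
from h import *
c=pickle.load(open("wrist1.pkl","rb"))
im=c["img"];g=cv2.cvtColor(im,cv2.COLOR_RGB2HSV)
m=((g[...,1]<40)&(g[...,2]>60)).astype(np.uint8)
m[:,:225]=0;m[:,345:]=0;m[:50]=0;m[312:]=0
X=np.array([np.cos(np.radians(-16.2)),np.sin(np.radians(-16.2))]);Y=np.array([-X[1],X[0]])
C=np.array([.543,-.102])
for r in range(60,312,10):
    xs=np.nonzero(m[r])[0]
    if len(xs)<5: continue
    # longest run
    runs=np.split(xs,np.nonzero(np.diff(xs)>2)[0]+1);k=max(runs,key=len)
    P=onz(c,[(k[0]-.5,r),(k[-1]+.5,r)],.215)[:,:2]-C
    print(r,k[0],k[-1],np.round(P@X*1000,1),"mid",np.round((P@X).mean()*1000,1),"y",np.round((P@Y).mean()*1000,1))
A=cv2.resize(im[120:320,200:370],None,fx=3,fy=3,interpolation=cv2.INTER_CUBIC);cv2.imwrite("pics/wc1.png",A[:,:,::-1])
# plate screws, z~.014
```

```text
60 263 298 [-15.2  11.2] mid -2.0 y 116.5
70 248 308 [-26.4  18.7] mid -3.9 y 109.7
80 251 316 [-24.4  24.8] mid 0.2 y 102.8
90 248 319 [-26.8  27.3] mid 0.2 y 95.8
100 245 322 [-29.3  29.8] mid 0.2 y 88.7
110 244 323 [-30.3  30.8] mid 0.2 y 81.4
120 244 323 [-30.6  31. ] mid 0.2 y 74.1
130 232 334 [-40.2  39.8] mid -0.2 y 66.6
140 232 334 [-40.5  40.2] mid -0.2 y 59.0
150 233 333 [-40.   39.7] mid -0.2 y 51.3
160 233 333 [-40.4  40.1] mid -0.2 y 43.5
170 234 333 [-39.9  40.4] mid 0.2 y 35.5
180 234 332 [-40.3  39.9] mid -0.2 y 27.3
190 256 332 [-22.6  40.3] mid 8.8 y 19.1
200 256 331 [-22.8  39.8] mid 8.5 y 10.7
210 257 331 [-22.2  40.2] mid 9.0 y 2.1
220 258 304 [-21.6  17.9] mid -1.8 y -6.7
230 259 304 [-20.9  18.1] mid -1.4 y -15.6
240 258 305 [-22.   19.1] mid -1.4 y -24.6
250 254 307 [-25.7  21. ] mid -2.3 y -33.9
260 252 309 [-27.7  23. ] mid -2.3 y -43.3
270 255 310 [-25.3  24.1] mid -0.6 y -52.9
280 254 310 [-26.4  24.3] mid -1.1 y -62.7
290 257 308 [-24.   22.8] mid -0.6 y -72.7
300 261 303 [-20.6  18.5] mid -1.1 y -82.9
310 278 286 [-5.2  3.1] mid -1.1 y -93.4
```

View pics/wc1.png

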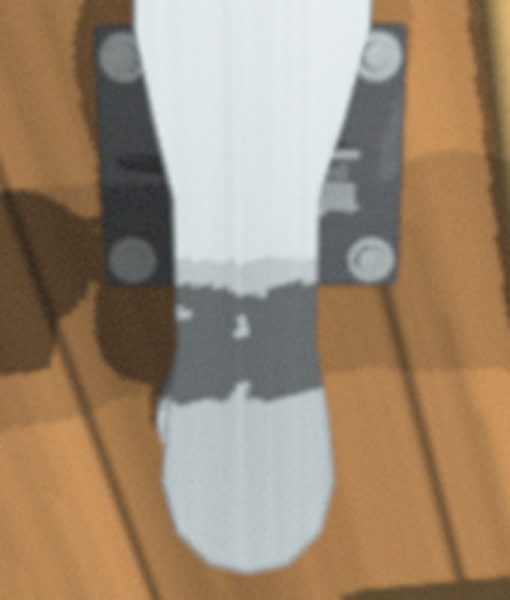

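Silver last confirmed: its waist spans wrist rows 185–235, columns 257–305. Centre is about (0.542, -0.101), yaw about -16.5. Descending.

```bash
python3 go.py 0.5423 -0.1008 0.181 -16.5
```

```text
1.7 [ 0.54306047 -0.10277181  0.31915466] [-90.01077541   0.12077656 -16.28023391] [ 0.5330766  -0.44504958  1.24466905] 0.08558771041365747 [-10.7   8.7  24.1 105.6   0.   95.6]
shift [-0.001   0.1382  0.0017] turn [ 0.01  0.22 -0.12]
```

Request:
play_rows:
  moves:
    - [[0,0,-0.1],[0,0.025,0.001],100]
    - [[0,0.1,-0.1],[-0.001,0.055,0.0015],100]
    - [[0,0.2,-0.1],[-0.001,0.085,0.0015],100]
    - [[0,0.2,-0.1],[-0.001,0.105,0.0015],100]
    - [[0,0.2,-0.1],[-0.001,0.11,0.0015],100]

```text
time: 2.2
ee_pos: [0.5404, -0.1029, 0.2083]
tcp_rot: [-90.0, 0.1, -16.7]
wrist_force: [0.1, 0.4, -0.7]
opening: 0.0856
```

```bash
python3 go.py 0.5423 -0.1008 0.181 -16.5
```

```text
2.2 [ 0.54044029 -0.10291296  0.2083097 ] [-9.00269203e+01  7.95288154e-02 -1.66994479e+01] [ 0.09321668  0.43542508 -0.70411923] 0.08561092598641162 [-10.8   4.6   7.2  92.6  -0.   95.9]
shift [0.0012 0.0273 0.0026] turn [ 0.03 -0.2  -0.08]
```

Request:
play_rows:
  moves:
    - [[0,-0.2,0],[0.001,0.008,0.002],100]
    - [[0,-0.2,0],[0.001,0.018,0.002],100]
    - [[0,-0.2,0],[0.001,0.027,0.002],100]
    - [[0,-0.2,0],[0.001,0.027,0.002],100]
    - [[0,-0.2,0],[0.001,0.027,0.002],100]

```text
time: 2.7
ee_pos: [0.5435, -0.1007, 0.1835]
tcp_rot: [-90.0, -0.1, -16.4]
wrist_force: [-0.2, -0.6, 0.3]
opening: 0.0852
```

```bash
python3 go.py 0.5423 -0.1008 0.181 -16.5
python3 - <<'E'
from h import *
from workcell import camera
for n in ("wrist","scene"):
    c=camera(n);pickle.dump(c,open(n+"2.pkl","wb"));im=c["img"]
    if n=="scene": im=cv2.resize(im[150:290,170:330],None,fx=4,fy=4,interpolation=cv2.INTER_CUBIC)
    cv2.imwrite(f"pics/{n}2.png",im[:,:,::-1])
E
```

```text
2.7 [ 0.54348784 -0.10065639  0.18351586] [-90.00132614  -0.10033018 -16.41812024] [-0.16351701 -0.63165229  0.3008846 ] 0.0851850886701252 [-10.5   4.5   4.3  89.7  -0.   95.9]
shift [-0.0011  0.0025 -0.0005] turn [0.   0.08 0.1 ]
```

View pics/wrist2.png

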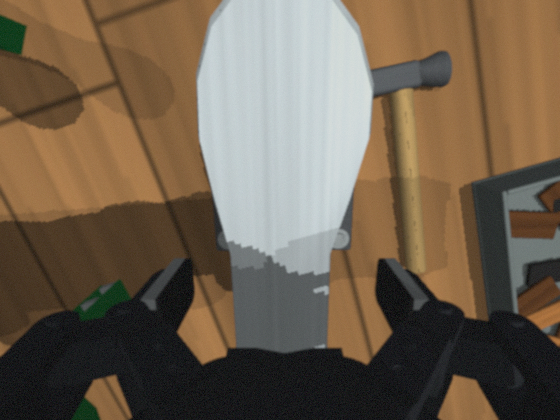

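View pics/scene2.png

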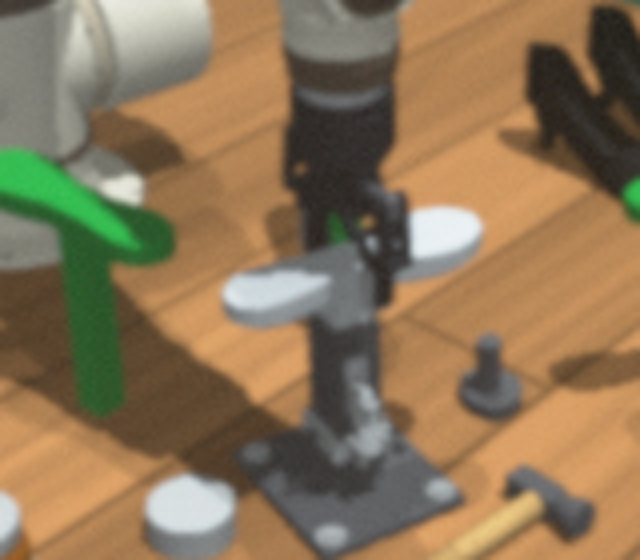

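Run:
```python
from h import *
s=pickle.load(open("scene2.pkl","rb"))
X=np.array([np.cos(np.radians(-16.4)),np.sin(np.radians(-16.4)),0]);Y=np.array([-X[1],X[0],0])
C=np.array([.5435,-.1007,0])
cr=lambda p:np.round((p-[170,150])*4+1.5,0)
for x in(.043,.057):
  for y in(-.011,.011):
    print(x,y,cr(proj(s,C+X*x+Y*y+[0,0,.197])).tolist(),cr(proj(s,C+X*x+Y*y+[0,0,.235])).tolist())
C=np.array([.5423,-.1008,0])
for y in(-.022,.022): print("waist",y,cr(proj(s,C+X*.02+Y*y+[0,0,.215])),cr(proj(s,C+X*.02+Y*y+[0,0,.193])))
for y in(-.014,.014): print("post",y,cr(proj(s,C+X*.014+Y*y+[0,0,.193])),cr(proj(s,C+X*.0205+Y*y*20.5/14+[0,0,.165])))
```

```text
0.043 -0.011 [[363.0, 314.0]] [[362.0, 270.0]]
0.043 0.011 [[389.0, 305.0]] [[388.0, 262.0]]
0.057 -0.011 [[373.0, 324.0]] [[372.0, 280.0]]
0.057 0.011 [[399.0, 314.0]] [[399.0, 271.0]]
waist -0.022 [[332. 283.]] [[332. 308.]]
waist 0.022 [[383. 265.]] [[384. 290.]]
post -0.014 [[338. 301.]] [[335. 339.]]
post 0.014 [[370. 289.]] [[382. 322.]]
```

Request:
play_rows:
  moves:
    - [[0,0,0],[-0.0012,0.001,0],100]
    - [[0,0,0],[-0.0012,0.001,0],60]
    - [[0,0,0],[-0.0012,0.001,0],40]
    - [[0,0,0],[-0.0012,0.001,0],30]
    - [[0,0,0],[-0.0012,0.001,0],20]
  grip_force: 40

```text
time: 3.3
ee_pos: [0.5423, -0.1003, 0.1826]
tcp_rot: [-90.0, -0.1, -16.4]
wrist_force: [-1.1, -0.4, 1.6]
opening: 0.0395
```

Request:
play_rows:
  moves:
    - [[0,0,0],[0,0,0],20]
    - [[0,0,0],[0,0,0],20]
    - [[0,0,0],[0,0,0],20]
    - [[0,0,0],[0,0,0],20]
    - [[0,0,0],[0,0,0],20]

```text
time: 3.8
ee_pos: [0.5424, -0.1003, 0.1826]
tcp_rot: [-90.0, -0.1, -16.4]
wrist_force: [-0.5, 0.4, 5.0]
opening: 0.0395
```

```bash
python3 go.py
python3 - <<'E'
from h import *
from workcell import camera
c=camera("wrist");pickle.dump(c,open("wrist3.pkl","wb"));im=c["img"]
cv2.imwrite(f"pics/wrist3.png",im[:,:,::-1])
E
```

```text
3.8 [ 0.54236931 -0.10030004  0.18258109] [-89.99700222  -0.11438589 -16.41684775] [-0.5158203   0.44538244  5.00977569] 0.0395452975729139 [-10.5   4.3   4.   89.5  -0.   95.9]
```

View pics/wrist3.png

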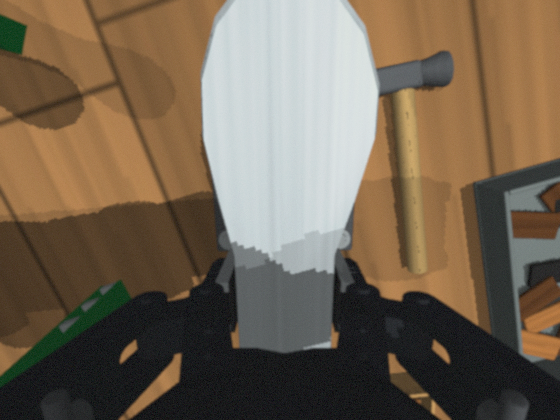

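Request:
play_rows:
  moves:
    - [[0,0,0],[0,-0.002,0],20]
    - [[0,0,0],[0,-0.005,0],20]
    - [[0,0,0],[0,-0.01,0],20]
    - [[0,0,0],[0,-0.015,0],20]
    - [[0,0,0],[0,-0.02,0],20]
  grip_force: 50

```text
time: 4.35
ee_pos: [0.5423, -0.1003, 0.2026]
tcp_rot: [-90.0, -0.1, -16.4]
wrist_force: [0.6, 0.1, -7.6]
opening: 0.039
```

Request:
play_rows:
  moves:
    - [[0,0,0],[0,-0.005,0],20]
    - [[0,0,0],[0,-0.01,0],20]
    - [[0,0,0],[0,-0.015,0],20]
    - [[0,0,0],[0,-0.02,0],20]
    - [[0,0,0],[0,-0.025,0],20]

```text
time: 4.85
ee_pos: [0.5423, -0.1003, 0.2278]
tcp_rot: [-90.0, -0.1, -16.4]
wrist_force: [0.1, 0.8, -8.0]
opening: 0.0392
```

```bash
python3 go.py
python3 - <<'E'
from h import *
from workcell import camera
c=camera("scene");im=c["img"]
im=cv2.resize(im[130:290,170:330],None,fx=3.7,fy=3.7,interpolation=cv2.INTER_CUBIC)
cv2.imwrite(f"pics/scene4.png",im[:,:,::-1])
E
```

```text
4.85 [ 0.54225959 -0.10030004  0.22775605] [-90.00177092  -0.09795031 -16.41704406] [ 0.12753595  0.79971316 -8.03768395] 0.0391698209817275 [-10.5   5.    9.7  94.6  -0.   95.9]
```

View pics/scene4.png

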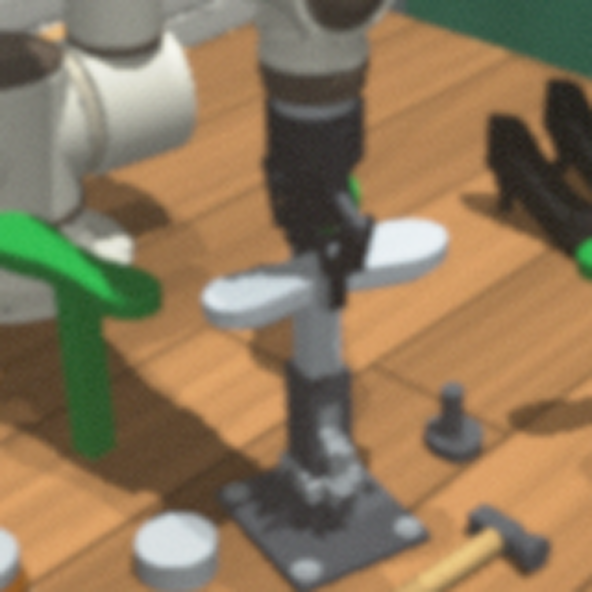

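Lifted 45 mm. The last rises with the gripper (sole at crop (330,275), bare post visible) and carries about 8 N of weight. Going on to 88 mm, which clears notch 2 for any offset.

Request:
play_rows:
  moves:
    - [[0,0,0],[0,-0.005,0],20]
    - [[0,0,0],[0,-0.01,0],20]
    - [[0,0,0],[0,-0.015,0],20]
    - [[0,0,0],[0,-0.02,0],20]
    - [[0,0,0],[0,-0.024,0],20]

```text
time: 5.4
ee_pos: [0.5423, -0.1003, 0.2519]
tcp_rot: [-90.0, -0.1, -16.4]
wrist_force: [0.4, 0.4, -7.9]
opening: 0.0392
```

Request:
play_rows:
  moves:
    - [[0,0,0],[0,-0.005,0],20]
    - [[0,0,0],[0,-0.01,0],20]
    - [[0,0,0],[0,-0.015,0],20]
    - [[0,0,0],[0,-0.019,0],20]
    - [[0,0,0],[0,-0.019,0],20]

```text
time: 5.9
ee_pos: [0.5424, -0.1003, 0.2711]
tcp_rot: [-90.0, -0.2, -16.4]
wrist_force: [-0.6, 0.6, -8.8]
opening: 0.0391
```

```bash
python3 go.py
python3 - <<'E'
from h import *
from workcell import camera
c=camera("scene");im=c["img"]
im=cv2.resize(im[130:290,170:330],None,fx=3.7,fy=3.7,interpolation=cv2.INTER_CUBIC)
cv2.imwrite(f"pics/scene5.png",im[:,:,::-1])
E
```

```text
5.9 [ 0.5423685  -0.10029872  0.27109335] [-89.99531738  -0.15215835 -16.41724523] [-0.59099118  0.64341116 -8.79580482] 0.03914943402444131 [-10.5   6.2  15.8  99.5  -0.   95.9]
```

View pics/scene5.png

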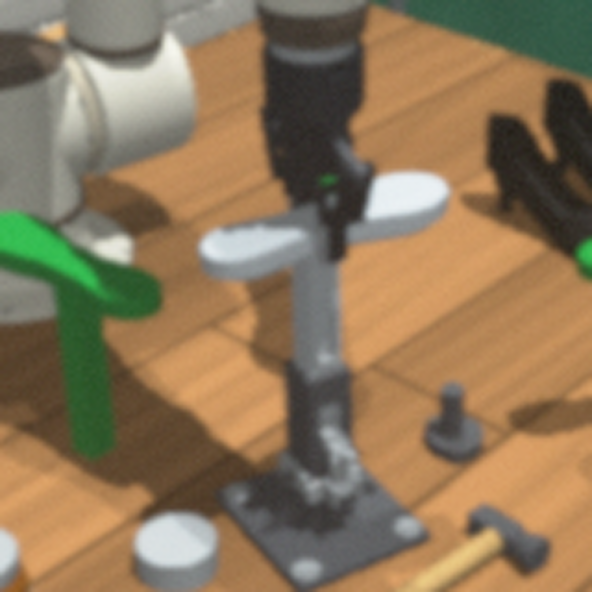

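Request:
play_rows:
  moves:
    - [[0,0,0],[0,0.0015,0],20]
    - [[0,0,0],[0,0.003,0],20]
    - [[0,0,0],[0,0.0045,0],20]
    - [[0,0,0],[0,0.006,0],20]
    - [[0,0,0],[0,0.007,0],20]

```text
time: 6.45
ee_pos: [0.5421, -0.1003, 0.263]
tcp_rot: [-90.0, -0.1, -16.4]
wrist_force: [0.3, -0.0, -7.9]
opening: 0.0396
```

Request:
play_rows:
  moves:
    - [[0,0,0],[0,0.0005,0],20]
    - [[0,0,0],[0,0.001,0],20]
    - [[0,0,0],[0,0.0015,0],20]
    - [[0,0,0],[0,0.002,0],20]
    - [[0,0,0],[0,0.002,0],20]

```text
time: 6.95
ee_pos: [0.5422, -0.1003, 0.2613]
tcp_rot: [-90.0, -0.1, -16.4]
wrist_force: [-0.8, 0.6, -7.4]
opening: 0.039
```

Request:
play_rows:
  moves:
    - [[0,0,0],[0,0.0005,0],20]
    - [[0,0,0],[0,0.001,0],20]
    - [[0,0,0],[0,0.0015,0],20]
    - [[0,0,0],[0,0.002,0],20]
    - [[0,0,0],[0,0.002,0],20]

```text
time: 7.45
ee_pos: [0.5422, -0.1003, 0.2593]
tcp_rot: [-90.0, -0.1, -16.4]
wrist_force: [0.2, -0.1, -8.0]
opening: 0.0393
```

Request:
play_rows:
  moves:
    - [[0,0,0],[0,0.0005,0],20]
    - [[0,0,0],[0,0.001,0],20]
    - [[0,0,0],[0,0.0015,0],20]
    - [[0,0,0],[0,0.002,0],20]
    - [[0,0,0],[0,0.002,0],20]

```text
time: 7.95
ee_pos: [0.5422, -0.1003, 0.2573]
tcp_rot: [-90.0, -0.1, -16.4]
wrist_force: [0.3, -0.1, -8.1]
opening: 0.0393
```

Request:
play_rows:
  moves:
    - [[0,0,0],[0,0.0005,0],20]
    - [[0,0,0],[0,0.001,0],20]
    - [[0,0,0],[0,0.0015,0],20]
    - [[0,0,0],[0,0.002,0],20]
    - [[0,0,0],[0,0.002,0],20]

```text
time: 8.45
ee_pos: [0.5422, -0.1003, 0.2553]
tcp_rot: [-90.0, -0.1, -16.4]
wrist_force: [0.2, 0.8, -8.3]
opening: 0.0395
```

Request:
play_rows:
  moves:
    - [[0,0,0],[0,0.0005,0],20]
    - [[0,0,0],[0,0.001,0],20]
    - [[0,0,0],[0,0.0015,0],20]
    - [[0,0,0],[0,0.002,0],20]
    - [[0,0,0],[0,0.002,0],20]

```text
time: 8.95
ee_pos: [0.5422, -0.1003, 0.2533]
tcp_rot: [-90.0, -0.1, -16.4]
wrist_force: [0.3, 0.7, -8.5]
opening: 0.0394
```

Request:
play_rows:
  moves:
    - [[0,0,0],[0,0.0005,0],20]
    - [[0,0,0],[0,0.001,0],20]
    - [[0,0,0],[0,0.0015,0],20]
    - [[0,0,0],[0,0.002,0],20]
    - [[0,0,0],[0,0.002,0],20]

```text
time: 9.45
ee_pos: [0.5422, -0.1003, 0.2512]
tcp_rot: [-90.0, -0.1, -16.4]
wrist_force: [0.6, -0.2, -8.3]
opening: 0.0391
```

Request:
play_rows:
  moves:
    - [[0,0,0],[0,0.0005,0],20]
    - [[0,0,0],[0,0.001,0],20]
    - [[0,0,0],[0,0.0015,0],20]
    - [[0,0,0],[0,0.002,0],20]
    - [[0,0,0],[0,0.002,0],20]

```text
time: 9.95
ee_pos: [0.5422, -0.1003, 0.2492]
tcp_rot: [-90.0, -0.1, -16.4]
wrist_force: [0.0, 0.3, -9.1]
opening: 0.0394
```

Request:
play_rows:
  moves:
    - [[0,0,0],[0,0.0005,0],20]
    - [[0,0,0],[0,0.001,0],20]
    - [[0,0,0],[0,0.0015,0],20]
    - [[0,0,0],[0,0.002,0],20]
    - [[0,0,0],[0,0.002,0],20]

```text
time: 10.45
ee_pos: [0.5422, -0.1002, 0.2473]
tcp_rot: [-90.0, -0.1, -16.4]
wrist_force: [-0.8, 0.9, -7.8]
opening: 0.0391
```

Request:
play_rows:
  moves:
    - [[0,0,0],[0,0.0005,0],20]
    - [[0,0,0],[0,0.001,0],20]
    - [[0,0,0],[0,0.0015,0],20]
    - [[0,0,0],[0,0.002,0],20]
    - [[0,0,0],[0,0.002,0],20]

```text
time: 10.95
ee_pos: [0.5422, -0.1003, 0.2452]
tcp_rot: [-90.0, -0.1, -16.4]
wrist_force: [0.2, 1.1, -7.8]
opening: 0.0395
```

Request:
play_rows:
  moves:
    - [[0,0,0],[0,0.0005,0],20]
    - [[0,0,0],[0,0.001,0],20]
    - [[0,0,0],[0,0.0015,0],20]
    - [[0,0,0],[0,0.002,0],20]
    - [[0,0,0],[0,0.002,0],20]

```text
time: 11.45
ee_pos: [0.5422, -0.1003, 0.2433]
tcp_rot: [-90.0, -0.1, -16.4]
wrist_force: [0.3, 0.2, -8.5]
opening: 0.0393
```

Request:
play_rows:
  moves:
    - [[0,0,0],[0,0.0005,0],20]
    - [[0,0,0],[0,0.001,0],20]
    - [[0,0,0],[0,0.0015,0],20]
    - [[0,0,0],[0,0.002,0],20]
    - [[0,0,0],[0,0.002,0],20]

```text
time: 11.95
ee_pos: [0.5423, -0.1002, 0.2423]
tcp_rot: [-90.0, -0.2, -16.4]
wrist_force: [-2.0, 1.5, 2.6]
opening: 0.0396
```

Contact at about 59.7 mm lift: the load moved from the wrist (-8 N) to the pawl (+2.6 N). Checking visually, then letting go.

Request:
play_rows:
  moves:
    - [[0,0,0],[0,-0.0003,0],20]
    - [[0,0,0],[0,-0.0003,0],48]
    - [[0,0,0],[0,-0.0003,0],60]
    - [[0,0,0],[0,-0.0003,0],80]
    - [[0,0,0],[0,-0.0003,0],100]

```text
time: 12.45
ee_pos: [0.5424, -0.1003, 0.2417]
tcp_rot: [-90.0, -0.1, -16.4]
wrist_force: [-0.8, 0.5, -0.2]
opening: 0.0779
```

```bash
python3 go.py
python3 - <<'E'
from h import *
from workcell import camera
c=camera("scene");im=c["img"];pickle.dump(c,open("scene6.pkl","wb"))
im=cv2.resize(im[130:290,170:330],None,fx=3.7,fy=3.7,interpolation=cv2.INTER_CUBIC)
cv2.imwrite(f"pics/scene6.png",im[:,:,::-1])
E
```

```text
12.45 [ 0.54236497 -0.10032258  0.24165247] [-90.00100337  -0.11140312 -16.41934807] [-0.82824963  0.45785309 -0.21783566] 0.07787888730996724 [-10.5   5.3  11.6  96.2  -0.   95.9]
```

View pics/scene6.png

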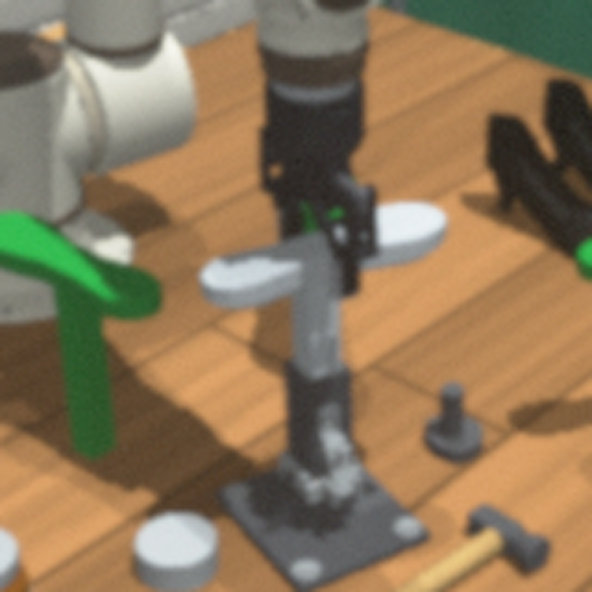

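Request:
play_rows:
  moves:
    - [[0,0,0],[0,0,0],100]
    - [[0,0,0],[0,-0.01,0],100]
    - [[0,0,0],[0,-0.025,0],100]
    - [[0,0,0],[0,-0.04,0],100]
    - [[0,0,0],[0,-0.055,0],100]

```text
time: 13.0
ee_pos: [0.5421, -0.1002, 0.298]
tcp_rot: [-90.0, -0.1, -16.4]
wrist_force: [0.1, 1.0, -0.3]
opening: 0.0856
```

Request:
play_rows:
  moves:
    - [[0,0,0],[0,-0.005,0],0]
    - [[0,0,0],[0,-0.005,0],0]
    - [[0,0,0],[0,-0.005,0],0]
    - [[0,0,0],[0,-0.005,0],0]
    - [[0,0,0],[0,-0.005,0],0]
  grip_force: 40

```text
time: 13.5
ee_pos: [0.5419, -0.1002, 0.3011]
tcp_rot: [-90.0, -0.0, -16.4]
wrist_force: [-0.2, -0.2, 0.4]
opening: 0.0123
```

```bash
python3 go.py .5423 -.1003 .279 -16.4
python3 - <<'E'
from h import *
from workcell import camera
c=camera("wrist");cv2.imwrite("pics/wrist7.png",c["img"][:,:,::-1])
c=camera("scene");im=c["img"]
im=cv2.resize(im[130:290,170:330],None,fx=3.7,fy=3.7,interpolation=cv2.INTER_CUBIC)
cv2.imwrite(f"pics/scene7.png",im[:,:,::-1])
E
```

```text
13.5 [ 0.54194997 -0.10022189  0.30105318] [-9.00040859e+01 -4.35792560e-02 -1.64216912e+01] [-0.20188312 -0.23641211  0.39307601] 0.012329718925584123 [-10.5   7.4  20.6 103.2  -0.   95.9]
shift [0.0003 0.0221 0.    ] turn [ 0.   -0.02  0.04]
```

View pics/scene7.png

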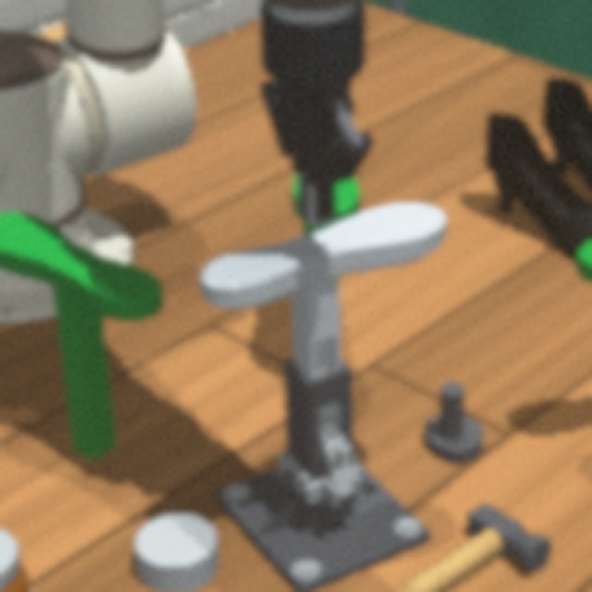

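View pics/wrist7.png

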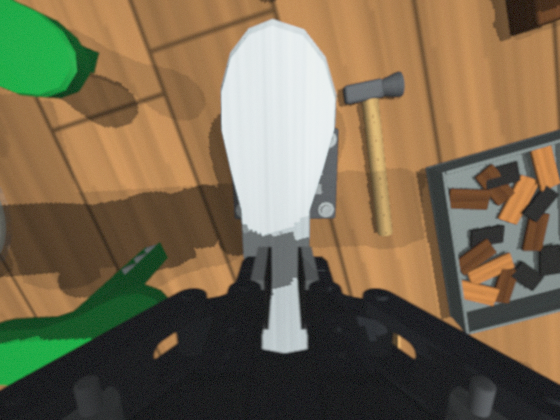

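The last stands free at the raised height, and the shut fingers hang over the waist (wrist (285,270)). Now the push.

Request:
play_rows:
  moves:
    - [[0,0,0],[0,0,0],0]
    - [[0,0,0],[0,0.005,0],0]
    - [[0,0,0],[0,0.01,0],0]
    - [[0,0,0],[0,0.015,0],0]
    - [[0,0,0],[0,0.018,0],0]

```text
time: 14.1
ee_pos: [0.542, -0.1002, 0.2828]
tcp_rot: [-90.0, -0.1, -16.4]
wrist_force: [-0.3, -0.2, 0.7]
opening: 0.0004
```

Request:
play_rows:
  moves:
    - [[0,0,0],[0,0.001,0],0]
    - [[0,0,0],[0,0.002,0],0]
    - [[0,0,0],[0,0.003,0],0]
    - [[0,0,0],[0,0.004,0],0]
    - [[0,0,0],[0,0.004,0],0]

```text
time: 14.6
ee_pos: [0.5422, -0.1003, 0.2796]
tcp_rot: [-90.0, -0.1, -16.4]
wrist_force: [-0.2, 0.3, 0.0]
opening: -0.0002
```

Request:
play_rows:
  moves:
    - [[0,0,0],[0,0.0005,0],0]
    - [[0,0,0],[0,0.001,0],0]
    - [[0,0,0],[0,0.0015,0],0]
    - [[0,0,0],[0,0.002,0],0]
    - [[0,0,0],[0,0.002,0],0]

```text
time: 15.1
ee_pos: [0.5422, -0.1003, 0.2776]
tcp_rot: [-90.0, -0.1, -16.4]
wrist_force: [0.1, -0.3, -1.0]
opening: 0.0
```

Request:
play_rows:
  moves:
    - [[0,0,0],[0,0.0003,0],0]
    - [[0,0,0],[0,0.0006,0],0]
    - [[0,0,0],[0,0.0009,0],0]
    - [[0,0,0],[0,0.001,0],0]
    - [[0,0,0],[0,0.001,0],0]

```text
time: 15.6
ee_pos: [0.5422, -0.1002, 0.2766]
tcp_rot: [-90.0, -0.1, -16.4]
wrist_force: [-0.3, -0.3, 0.1]
opening: -0.0
```

Request:
play_rows:
  moves:
    - [[0,0,0],[0,0.0002,0],0]
    - [[0,0,0],[0,0.0004,0],0]
    - [[0,0,0],[0,0.0006,0],0]
    - [[0,0,0],[0,0.0008,0],0]
    - [[0,0,0],[0,0.001,0],0]

```text
time: 16.1
ee_pos: [0.5422, -0.1002, 0.2756]
tcp_rot: [-90.0, -0.1, -16.4]
wrist_force: [-1.0, -0.4, -0.9]
opening: -0.0001
```

Request:
play_rows:
  moves:
    - [[0,0,0],[0,0.0002,0],0]
    - [[0,0,0],[0,0.0004,0],0]
    - [[0,0,0],[0,0.0006,0],0]
    - [[0,0,0],[0,0.0008,0],0]
    - [[0,0,0],[0,0.001,0],0]

```text
time: 16.6
ee_pos: [0.5422, -0.1003, 0.2747]
tcp_rot: [-90.0, -0.1, -16.4]
wrist_force: [-0.9, -0.5, 1.9]
opening: 0.0003
```

Request:
play_rows:
  moves:
    - [[0,0,0],[0,0.0001,0],0]
    - [[0,0,0],[0,0.0002,0],0]
    - [[0,0,0],[0,0.0003,0],0]
    - [[0,0,0],[0,0.0004,0],0]
    - [[0,0,0],[0,0.0005,0],0]

```text
time: 17.1
ee_pos: [0.5423, -0.1003, 0.2746]
tcp_rot: [-90.0, -0.1, -16.4]
wrist_force: [-1.3, -1.1, 5.5]
opening: 0.0002
```

Request:
play_rows:
  moves:
    - [[0,0,0],[0,0.0002,0],0]
    - [[0,0,0],[0,0.0004,0],0]
    - [[0,0,0],[0,0.0006,0],0]
    - [[0,0,0],[0,0.0007,0],0]
    - [[0,0,0],[0,0.0007,0],0]

```text
time: 17.6
ee_pos: [0.5424, -0.1003, 0.2745]
tcp_rot: [-90.0, -0.2, -16.4]
wrist_force: [-0.1, -0.1, 9.4]
opening: -0.0001
```

Request:
play_rows:
  moves:
    - [[0,0,0],[0,0.0003,0],0]
    - [[0,0,0],[0,0.0006,0],0]
    - [[0,0,0],[0,0.0009,0],0]
    - [[0,0,0],[0,0.0009,0],0]
    - [[0,0,0],[0,0.0009,0],0]

```text
time: 18.1
ee_pos: [0.5426, -0.1003, 0.2744]
tcp_rot: [-90.0, -0.3, -16.4]
wrist_force: [-0.4, 0.4, 12.2]
opening: -0.0005
```

Request:
play_rows:
  moves:
    - [[0,0,0],[0,0.0003,0],0]
    - [[0,0,0],[0,0.0006,0],0]
    - [[0,0,0],[0,0.0008,0],0]
    - [[0,0,0],[0,0.0008,0],0]
    - [[0,0,0],[0,0.0008,0],0]

```text
time: 18.6
ee_pos: [0.5427, -0.1004, 0.2743]
tcp_rot: [-90.0, -0.4, -16.4]
wrist_force: [-2.2, 0.7, 16.7]
opening: 0.0
```

Request:
play_rows:
  moves:
    - [[0,0,0],[0,0,0],0]
    - [[0,0,0],[0,0,0],0]
    - [[0,0,0],[0,0,0],0]
    - [[0,0,0],[0,0,0],0]
    - [[0,0,0],[0,0,0],0]

```text
time: 19.1
ee_pos: [0.5427, -0.1004, 0.2743]
tcp_rot: [-90.0, -0.4, -16.4]
wrist_force: [-0.5, 0.4, 17.5]
opening: -0.0003
```

Held at about 17 N without yielding (z fell only 0.4 mm). Retreating.

Request:
play_rows:
  moves:
    - [[0,0,0],[0,-0.001,0],0]
    - [[0,0,0],[0,-0.004,0],0]
    - [[0,0,0],[0,-0.015,0],0]
    - [[0,0,0],[0,-0.035,0],0]
    - [[0,0,0],[0,-0.06,0],0]

```text
time: 19.6
ee_pos: [0.5417, -0.1002, 0.3318]
tcp_rot: [-90.0, 0.0, -16.4]
wrist_force: [-0.0, 0.4, -0.2]
opening: 0.0001
```

Request:
play_rows:
  moves:
    - [[0,0,0],[0,-0.02,0],0]
    - [[0,0,0],[0,-0.03,0],0]
    - [[0,0,0],[0,-0.03,0],0]
    - [[0,0,0],[0,-0.03,0],0]
    - [[0,0,0],[0,-0.03,0],0]

```text
time: 20.1
ee_pos: [0.542, -0.1002, 0.3608]
tcp_rot: [-90.0, -0.0, -16.4]
wrist_force: [0.8, -0.3, -0.4]
opening: 0.0002
```

```bash
python3 go.py
python3 - <<'E'
from h import *
from workcell import camera
c=camera("top");cv2.imwrite("pics/top8.png",c["img"][:,:,::-1])
c=camera("scene");im=c["img"];pickle.dump(c,open("scene8.pkl","wb"))
s0=pickle.load(open("scene0.pkl","rb"))
X=np.array([np.cos(np.radians(-16.4)),np.sin(np.radians(-16.4)),0]);Y=np.array([-X[1],X[0],0])
C=np.array([.5423,-.1005,0])
# heel-end silhouettes: find mask extreme of bright sole heel end
def heel(im,lo,hi):
    g=cv2.cvtColor(im,cv2.COLOR_RGB2HSV);m=(g[...,1]<50)&(g[...,2]>185);m[:lo]=0;m[hi:]=0;m[:,:215]=0;m[:,300:]=0
    ys,xs=np.nonzero(m);i=xs.argmax();j=xs.argmin();return xs.min(),ys[xs==xs.min()].mean(),xs.max(),ys[xs==xs.max()].mean()
h0=heel(s0["img"],195,240);h8=heel(im,170,225);print(h0,h8)
for lift in(0,.026,.06,.094):
    print(lift,proj(c,[C+Y*-.094+[0,0,.215+lift],C+Y*.119+[0,0,.215+lift]]).round(1).tolist())
im=cv2.resize(im[130:290,170:330],None,fx=3.7,fy=3.7,interpolation=cv2.INTER_CUBIC)
cv2.imwrite(f"pics/scene8.png",im[:,:,::-1])
E
```

```text
20.1 [ 0.54195544 -0.10022465  0.36084843] [-9.00117095e+01 -1.49728053e-02 -1.64166212e+01] [ 0.79117458 -0.29506296 -0.39268678] 0.0001813706834382637 [-10.5  10.8  31.5 110.7  -0.   95.9]
(np.int64(226), np.float64(222.5), np.int64(290), np.float64(206.5)) (np.int64(225), np.float64(204.0), np.int64(290), np.float64(189.5))
0 [[227.4, 224.4], [288.9, 203.7]]
0.026 [[226.9, 216.8], [289.1, 196.4]]
0.06 [[226.2, 206.6], [289.4, 186.7]]
0.094 [[225.6, 196.1], [289.6, 176.7]]
```

View pics/scene8.png

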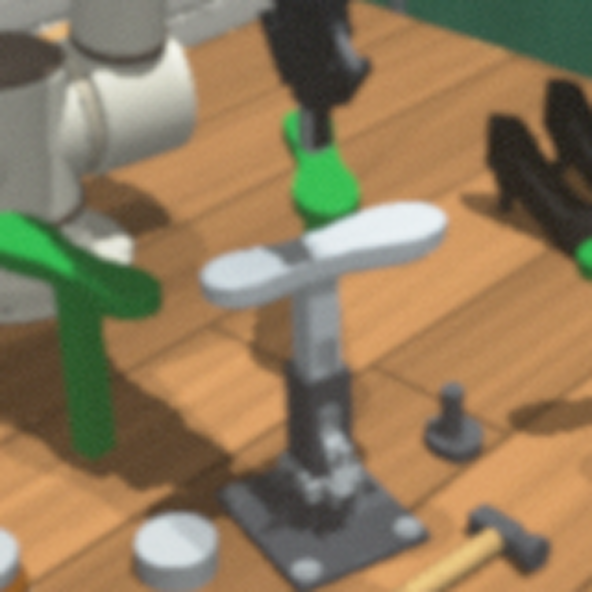

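View pics/top8.png

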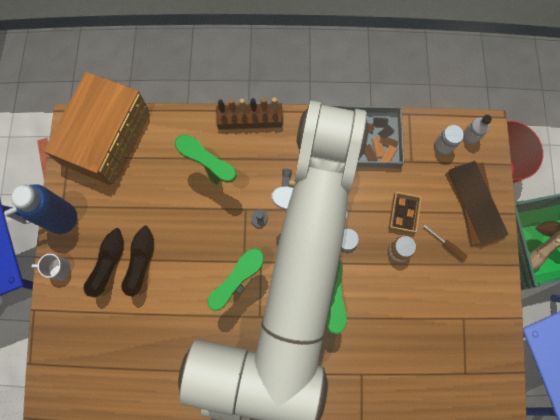

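```bash
python3 -c "
from workcell import job_done;print(job_done())"
```

```text
the job is handed in; nothing more can be done
None
```

The silver last is raised two notches, with its second rung from the top on the pawl. The lock held under the push, and the job was handed in at about 20 s.

- **Lift:** I gripped the last at its waist, lifted it 88 mm and lowered it in 2 mm steps. At about 59.7 mm of lift the wrist force changed from about -8 N to +2.6 N, which is the pawl taking the weight. That is notch 2 with an offset of about -9 mm, near the end of the stated ±10 mm range. I then let go and the last stayed up.
- **Push:** I pressed the centre of the sole down with the shut fingers. The last readings while pressing were 16.7 N and 17.5 N, and the sole gave only 0.4 mm. I then withdrew to about 85 mm above it.
- **Last checks:** In the scene camera the sole's ends had moved up 18.5 and 17 pixels, where 60 mm of lift predicts 17.8 and 17.0. The wrist force was about zero. The other things on the bench look unmoved, although the arm hides part of the top view, including the hammer's handle.
- **Not checked:** The pawl's angle could not be read directly in the pictures, so the locked state rests on the contact height and the push. Force was read only at the end of each half-second call, so a short peak between readings would not show.

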